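# Turn the pinned parts tray square on its plate

## Robot

A 6-joint arm with a two-finger parallel gripper is mounted at the origin on a cart in front of the work surface, level with it; the furniture and walls round the work are solid. World frame = base frame: x ahead of the robot, y to its left, z up, the work surface at z = 0. Lengths are in mm, angles in rad, forces in N, time in s.
With the tool pointing down it reaches from about 350 to 775 mm from the base axis. Payload 7.3 kg.
Tool frame: the origin (TCP) lies on the mounting face of the last link; the fingertips stand 178 mm ahead of it and the grasp point (between the pads) lies 159 mm ahead of it (bot.grip_point_offset is the distance from the TCP to the grasp point, in mm); x points along the fingers, y is the direction in which the jaws open and shut, and the axes are right-handed (so a half turn about x gives the same grasp; the last joint's range is limited). The gripper opens to 92 mm and grips with 3 to 60 N. Pads are 19 mm wide; open, the fingers measure 130 mm over their backs; the gripper's body (75 mm by 190 mm) begins 47 mm behind the grasp point.
Start: joints at [1.075, 0.342, 1.524, -0, 1.275, -0.146], TCP at [179.901, 493.217, 404.741] pointing down, gripper open.
Joint ranges: [-2.53, 2.53], [-0.77, 2.02], [0.04, 2.7], [-1, 4.14], [0.28, 2.66], [-3.11, 3.11]. Speed limits (rad/s): [2.57, 2.57, 3.14, 3.14, 3.14, 3.14].

## Interface

Orientations are given as [roll, pitch, yaw] about the fixed x, y, z axes, in that order (R = Rz(yaw) Ry(pitch) Rx(roll)).
In Python, from plant import bot gives the robot as it stands.
- The arm moves only by the tool arm_command, never from a script. Its argument "moves" is a list of rows, each a list of 5 numbers: the shift along the tool's x, y, z in cm, then the turn about the tool's x in degrees, then the opening, from 0 (shut) to 1 (fully open). A call has 1 to 10 rows; each row is the pose to reach, as a shift and turn from the pose measured when the call began, along the tool's axes at that moment; what a row does not reach only later rows make up. A row lasts 1/10 s, in which the tool goes at most 50 mm and 8.59 degrees, less where a joint would pass 70% of its speed; a pose out of reach is approached as far as the arm can. A call with a gripper value outside its range is refused whole. The fingers move at their own pace and stop on an object; the grip force is fixed at half the most. Time passes only in rows, so rows that repeat a pose let the fingers close. It gives the time, the measured TCP pose, the force and the opening at its end, in the units of the state.
- bot.get_obs(): the state, without advancing time (a new reading comes with each control period).
- bot.capture(name): name is "scene" or "top"; returns a dict with "frame" (480x640x3 uint8, blue, green, red), "K" (3x3 intrinsics, pixels), "k1" (the pictures are not rectified: a ray, as slopes to the right and down, at radius r is drawn at 1 + k1 r^2 times it, then the intrinsics apply), "origin" and "orientation" of the camera in the world. Camera axes: x right, y down, z forward; pixel columns grow to the right and rows downward; lengths in mm; the calibration is good to about 2 mm. A picture is of the moment at which its call begins. There is no depth.
- bot.close_job(): hands the job in, once; it reports no verdict.
The state is a dict: "time": time; "joint_positions": joint angles; "dq": joint speeds; "tau": joint torques, N m; "tool_pos": TCP position; "tcp_rot": TCP orientation; "contact_force": force on the tool from outside, world axes, zero at the start; "moment": the same for the moment, N m; "grip_width": finger opening in mm.
Only numpy, scipy, OpenCV 4.12 (cv2) and the standard library are available. Lean on these libraries where they do the work, as an engineer would, in place of code of your own. Each camera call takes 0.05 s, during which the arm holds its last target.

## Task

The black parts tray that sits on a pivot pin in the middle of the flat grey metal plate has been left turned askew. Push it near one corner so that it pivots about the pin until it lies square over its plate again, long side along long side. Leave the loose spare tray where it is.

Things in the scene. Friction and masses are not known exactly. Their poses are not given: they have to be found in the camera images.
- station: Fixed flat grey metal plate, 176 x 126 x 6 mm, with an upright steel pivot pin (head 15 mm across, top at 33 mm) at its centre. Origin on the bench surface on the pin's axis; z up; x, pointing away from the robot or up to 0.7 rad to its right, runs along the plate's long sides and is the direction of the tray's long sides when square.
- swing_tray (a joint): Black tray's turn about the pin, rad: 0 = square, positive = counter-clockwise from above; starts at 0.5 to 0.85. No stop at square (runs on to -0.6). Stiff: about 3 N near a corner turns it; stays where left. Tray 160 x 110 mm, centred on the pin, underside 7 mm and rim 29 mm above the bench, walls 2 mm; square, it spans x -80 to 80, y -55 to 55 mm in the station's frame.
- tray_corner (a point): Corner of the pinned tray where a push on the outer face of the long wall turns it clockwise, back to square; at the rim, 29 mm above the bench. Square, it is at (80, 55) mm in the station's frame, and it turns with the tray about the station's origin. Its y axis runs along that long wall, out past the corner; x points from that wall into the tray, z up.
- spare_tray: A second black tray of the same kind, 110 x 160 x 22 mm, lying loose directly on the bench with a finned heat sink in it; no plate and no pin. Origin at the centre of its underside, long sides along its y axis. Leave it alone.

How it is judged (in metres and radians):
At the end, for the whole second after the job is handed in: The pinned tray is at rest, square over its plate within 0.18 rad (about 10 degrees) either way, and the spare tray is within 20 mm of where it was (value of joint swing_tray between -0.18 and 0.18 rad and velocity of joint swing_tray between -0.05 and 0.05 rad/s and distance of spare_tray from where it was at the start of the episode below 0.02 m); the robot touches nothing.
It fails at once if the spare tray is shifted more than 20 mm (distance of spare_tray from where it was at the start of the episode above 0.02 m).
It also fails if it takes over 32 s, if anything falls off the work surface, if the arm or the gripper's body presses on something with over 40 N, if the wrist force passes 120 N, or if a joint passes its speed limit or range.

## Working session

There is one attempt and no reset: what is moved stays moved. The work goes in short steps, Python scripts to look and compute and a tool call to move; the robot and the scene stay as the last step left them, time stands still between calls to the robot, and variables do not carry over. Pictures are saved under pics/ and viewed, and the job is handed in when it is done.

Besides the shell and the picture viewer there is one more tool, called as name(argument=value, ...), one argument or row to a line, values as JSON. arm_command: Moves the arm, as the interface text tells. Its arguments: {"type":"object","properties":{"moves":{"type":"array"}},"required":["moves"]}

```bash
mkdir -p pics; ls; python3 - <<'E'
from plant import bot
import cv2
o=bot.get_obs();print(o)
for n in("scene","top"):
    c=bot.capture(n);cv2.imwrite(f"pics/{n}0.png",c["frame"]);print(n,c["K"],c["k1"],c["origin"],c["orientation"])
E
```

```text
pics
{'time': 0.0, 'joint_positions': array([ 1.07501565e+00,  3.42685709e-01,  1.52504588e+00,  7.55324102e-06,
        1.27542342e+00, -1.46019338e-01]), 'dq': array([ 0.00023512,  0.00079346,  0.00062616,  0.0002915 ,  0.0012389 ,
       -0.00020972]), 'tau': array([-1.30177123e-03, -4.31227720e+01, -2.44212806e+01,  7.16271345e-02,
        5.60293312e-02, -1.40899874e-04]), 'tool_pos': array([179.81739707, 493.08146443, 404.05390087]), 'tcp_rot': array([-1.7214386 ,  1.56923396, -2.07120214]), 'contact_force': array([ 0.21774164, -0.55599744, -0.78718261]), 'moment': array([-0.06106517, -0.00544375,  0.0325484 ]), 'grip_width': 91.80767460982406}
scene [[485.02953464   0.         317.41888018]
 [  0.         485.02953464 229.52840841]
 [  0.           0.           1.        ]] -0.08988089219277731 [156.16606657 885.0855911  567.50656605] [-2.21248224  0.01172271 -2.57628926]
top [[485.73594701   0.         308.60345212]
 [  0.         485.73594701 247.3202515 ]
 [  0.           0.           1.        ]] -0.11411035896493295 [441.88061257 323.52768674 902.10945815] [-3.04474679e+00  1.91403426e-03 -1.56087716e+00]
```

View pics/top0.png

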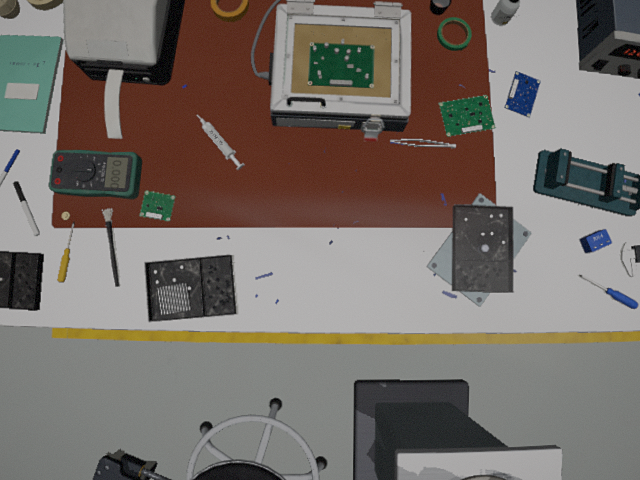

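View pics/scene0.png

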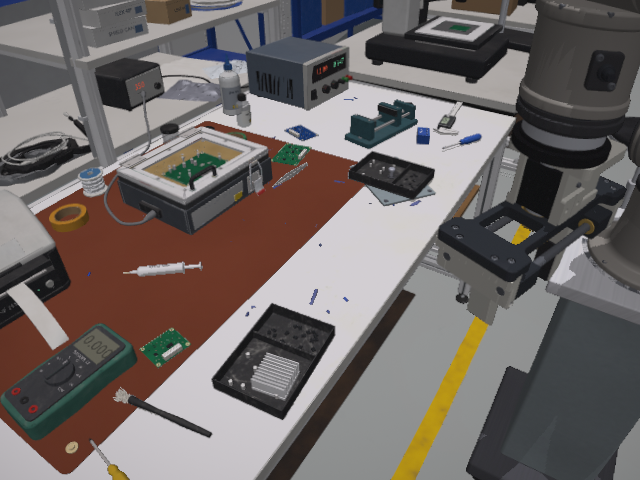

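The top view shows the pinned tray near (483,249) with its plate under it, and the spare tray with its heat sink near (191,287). I'll zoom in on the pinned tray.

```bash
cat > h.py <<'E'
import numpy as np,cv2
from scipy.spatial.transform import Rotation as R
def ray(c,u,v):
    k=c["k1"];K=c["K"]
    p=cv2.undistortPoints(np.array([[[u,v]]],float),K,np.array([k,0,0,0.]))[0,0]
    return R.from_euler('xyz',c["orientation"]).as_matrix()@np.array([p[0],p[1],1])
def at(c,u,v,z):
    d=ray(c,u,v);o=np.array(c["origin"]);return (o+d*(z-o[2])/d[2])
def proj(c,P):
    Rm=R.from_euler('xyz',c["orientation"]).as_matrix()
    q=Rm.T@(np.array(P,float)-c["origin"]);a=q[:2]/q[2];a=a*(1+c["k1"]*(a@a))
    return c["K"][:2,:2]@a+c["K"][:2,2]
E
python3 - <<'E'
import cv2
f=cv2.imread("pics/top0.png")[180:320,410:550]
cv2.imwrite("pics/crop0.png",cv2.resize(f,(588,588),fx=0,fy=0,interpolation=cv2.INTER_CUBIC))
E
```

```text
(no output)
```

View pics/crop0.png

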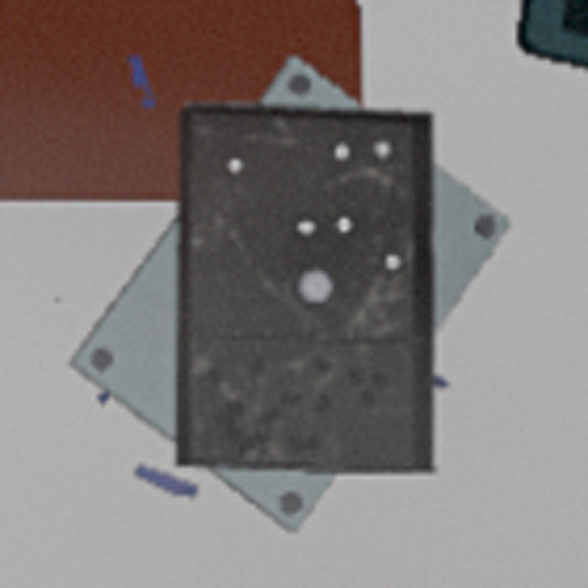

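The crop (4.2x, offset 410,180) shows these points:
- Plate corners: (293,57), (509,224), (293,531) and (70,363).
- Tray rim corners: (183,106), (432,114), (434,471) and (178,466).
- Pin head: (315,286).

```bash
python3 - <<'E'
from plant import bot
from h import *
c=bot.capture("top")
g=lambda u,v,z:at(c,410+u/4.2-.38,180+v/4.2-.38,z)
P=[g(*p,6) for p in[(293,57),(509,224),(293,531),(70,363)]]
T=[g(*p,29) for p in[(183,106),(432,114),(434,471),(178,466)]]
pin=g(315,286,33)
pc=sum(P)/4;tc=sum(T)/4
print("plate",np.round(P,1).tolist(),pc,"tray",np.round(T,1).tolist(),tc,"pin",pin)
for i in range(4):
    print(np.linalg.norm(P[i]-P[i-1]),np.linalg.norm(T[i]-T[i-1]))
ax=P[1]-P[2]+P[0]-P[3]; tx=T[0]-T[3]+T[1]-T[2]
a=np.arctan2(ax[1],ax[0]);t=np.arctan2(tx[1],tx[0]);print("plate yaw",a,"tray",t,"joint",t-a)
o=bot.get_obs();print(R.from_euler('xyz',o['tcp_rot']).as_matrix().round(3),o['time'])
E
```

```text
plate [[635.6, 2.1, 6.0], [560.5, -97.0, 6.0], [422.2, 7.3, 6.0], [496.1, 107.0, 6.0]] [528.60552597   4.84599082   6.        ] tray [[607.8, 60.6, 29.0], [606.2, -52.4, 29.0], [448.7, -48.4, 29.0], [450.6, 65.8, 29.0]] [528.31095677   6.38752979  29.        ] pin [528.69557364   4.89767163  33.        ]
174.57770771880962 157.32193395782593
124.30454769395102 113.05630434518659
173.2087764270222 157.5499785657087
124.13964961274725 114.27367074167343
plate yaw -0.6453994418306472 tray -0.029199104972409663 joint 0.6162003368582376
[[-0.     0.343  0.939]
 [-0.001  0.939 -0.343]
 [-1.    -0.001 -0.   ]] 0.15
```

Measured: station at about (528.6, 5), yaw -0.645, and joint about +0.62. The push corner is on the tray's +y wall at about (608, 60). The current tool yaw is about the mean wall normal during the push, so no turn is needed. I'll shut the fingers and go above the standoff point at (597, 118).

arm_command(
  moves=[
    [0, -20.9, 52, 0, 0],
    [0, -20.9, 52, 0, 0],
    [0, -20.9, 52, 0, 0],
    [0, -20.9, 52, 0, 0],
    [0, -20.9, 52, 0, 0],
    [0, -20.9, 52, 0, 0],
    [0, -20.9, 52, 0, 0],
    [0, -20.9, 52, 0, 0],
    [0, -20.9, 52, 0, 0],
    [0, -20.9, 52, 0, 0],
  ],
)

```text
time: 1.15
tool_pos: [553.0, 157.3, 404.2]
tcp_rot: [-2.061, 1.569, -2.411]
contact_force: [0.6, 1.8, 0.8]
grip_width: 16.2
```

```bash
cat > rel.py <<'E'
import sys
from plant import bot
from h import *
def rel(P):
    o=bot.get_obs();M=R.from_euler('xyz',o['tcp_rot']).as_matrix()
    return (M.T@(np.array(P)-o['tool_pos'])/10).round(2)
E
python3 - <<'E'
from rel import *
print(rel([597,118,404]),rel([597,118,192]))
E
```

```text
[ 0.02 -2.18  5.48] [21.22 -2.16  5.49]
```

arm_command(
  moves=[
    [0, -2.2, 5.5, 0, 0],
    [0, -2.2, 5.5, 0, 0],
    [5, -2.2, 5.5, 0, 0],
    [10, -2.2, 5.5, 0, 0],
    [15, -2.2, 5.5, 0, 0],
    [15, -2.2, 5.5, 0, 0],
    [15, -2.2, 5.5, 0, 0],
  ],
)

```text
time: 1.85
tool_pos: [597.1, 118.0, 254.6]
tcp_rot: [-2.397, 1.568, -2.747]
contact_force: [0.1, 0.5, 1.1]
grip_width: 0.3
```

```bash
python3 - <<'E'
from rel import *
for n in("scene","top"):
    c=bot.capture(n);f=c["frame"]
    f=f[130:370,300:620] if n=="top" else f[60:300,260:580]
    cv2.imwrite(f"pics/{n}1.png",cv2.resize(f,None,fx=2,fy=2))
o=bot.get_obs();print(o['time'],o['tool_pos'],o['contact_force'],o['grip_width']);print(rel([597,118,192]))
E
```

```text
1.95 [597.95033634 117.97196265 257.32212914] [ 0.26303571 -0.2232432   0.86416367] 0.4986536625957293
[ 6.53 -0.04 -0.12]
```

View pics/scene1.png

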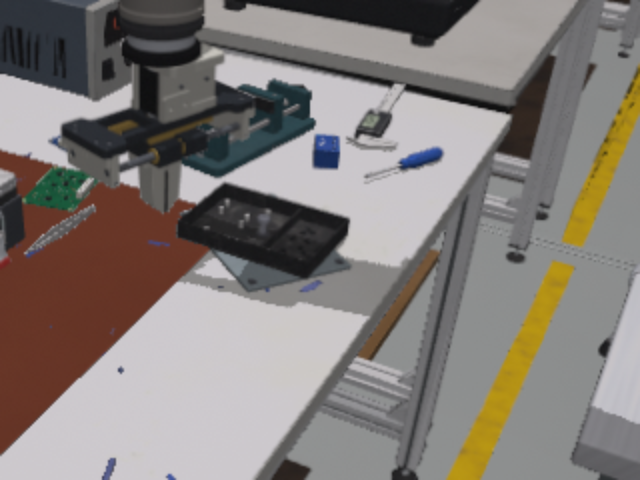

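View pics/top1.png

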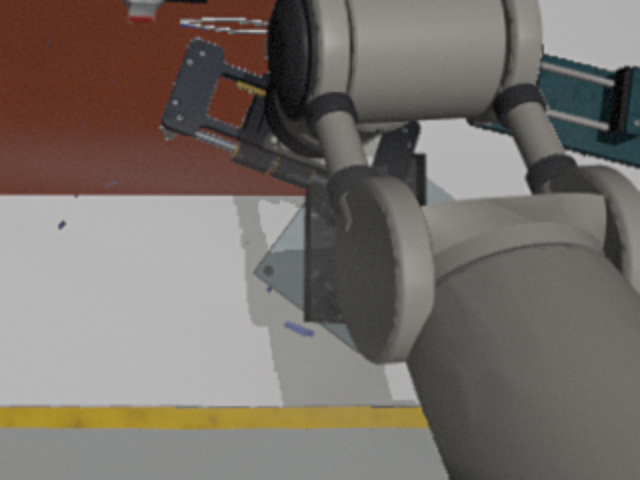

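The scene view shows the shut fingers at about (160,195), outside the tray's far-left corner and clear of the tweezers and the box. Next I'll go down so the tips are 14 mm above the bench.

arm_command(
  moves=[
    [3.3, 0, -0.1, 0, 0],
    [6.5, 0, -0.1, 0, 0],
    [6.5, 0, -0.1, 0, 0],
    [6.5, 0, -0.1, 0, 0],
  ],
)

```text
time: 2.35
tool_pos: [598.1, 118.5, 194.7]
tcp_rot: [0.311, 1.564, -0.038]
contact_force: [-0.1, -0.4, -0.1]
grip_width: 0.3
```

```bash
python3 - <<'E'
from rel import *
o=bot.get_obs();M=R.from_euler('xyz',o['tcp_rot']).as_matrix()
print(o['time'],o['tool_pos'],o['contact_force'],o['grip_width']);print(M.round(3))
ty=np.arctan2(M[1,1],M[0,1])
for j in [.8,.616,.55,.5,.45,.4,.35,.3,.25,.2,.15,.1,.05,0]:
    f=-.645+j; d=f+np.pi/2-ty
    v=55+19*np.cos(d)+9.5*abs(np.sin(d)); u=63
    P=[528.6+u*np.cos(f)-v*np.sin(f),5+u*np.sin(f)+v*np.cos(f),192]
    print(j,round(d,2),np.round(P,1),rel(P))
E
```

```text
2.35 [598.08019572 118.46686507 194.70342794] [-0.14094014 -0.35096038 -0.08872182] 0.2685876612415572
[[ 0.007  0.342  0.94 ]
 [-0.     0.94  -0.342]
 [-1.     0.002  0.007]]
0.8 0.5 [579.1  90.  192. ] [ 0.26 -3.32 -0.81]
0.616 0.32 [593.8  79.2 192. ] [ 0.27 -3.84  0.94]
0.55 0.25 [598.5  74.5 192. ] [ 0.27 -4.12  1.54]
0.5 0.2 [601.9  70.6 192. ] [ 0.27 -4.37  1.99]
0.45 0.15 [605.   66.6 192. ] [ 0.28 -4.64  2.42]
0.4 0.1 [607.9  62.4 192. ] [ 0.28 -4.94  2.84]
0.35 0.05 [610.5  58.  192. ] [ 0.28 -5.26  3.24]
0.3 0.0 [612.9  53.4 192. ] [ 0.28 -5.61  3.62]
0.25 -0.05 [615.4  49.4 192. ] [ 0.28 -5.89  3.99]
0.2 -0.1 [617.7  45.4 192. ] [ 0.29 -6.19  4.34]
0.15 -0.15 [619.7  41.2 192. ] [ 0.29 -6.52  4.68]
0.1 -0.2 [621.6  36.9 192. ] [ 0.29 -6.86  5.  ]
0.05 -0.25 [623.2  32.4 192. ] [ 0.29 -7.22  5.31]
0 -0.3 [624.6  27.8 192. ] [ 0.29 -7.61  5.59]
```

Now I'll push slowly along the arc to about joint 0.25, then look.

arm_command(
  moves=[
    [0.2, -1.5, 0.3, 0, 0],
    [0.2, -3, 0.6, 0, 0],
    [0.2, -3.8, 0.9, 0, 0],
    [0.2, -4.1, 1.5, 0, 0],
    [0.2, -4.6, 2.4, 0, 0],
    [0.2, -4.9, 2.8, 0, 0],
    [0.2, -5.3, 3.2, 0, 0],
    [0.2, -5.6, 3.6, 0, 0],
    [0.2, -5.9, 4, 0, 0],
    [0.2, -5.9, 4, 0, 0],
  ],
)

```text
time: 3.35
tool_pos: [615.8, 48.8, 192.7]
tcp_rot: [0.261, 1.563, -0.089]
contact_force: [-0.2, -0.5, -0.7]
grip_width: 0.4
```

```bash
python3 - <<'E'
from rel import *
for n in("scene","top"):
    c=bot.capture(n);f=c["frame"]
    f=f[130:370,300:620] if n=="top" else f[100:240,300:480]
    cv2.imwrite(f"pics/{n}2.png",cv2.resize(f,None,fx=2 if n=="top" else 4,fy=2 if n=="top" else 4,interpolation=cv2.INTER_CUBIC))
o=bot.get_obs();print(o['time'],o['tool_pos'],o['contact_force'],o['grip_width']);print(rel([624.6,27.8,192]))
E
```

```text
3.45 [615.56203831  49.07379319 192.74855479] [-0.16842619 -0.91083191  0.12574131] 0.4915669579405835
[ 0.08 -1.69  1.58]
```

View pics/scene2.png

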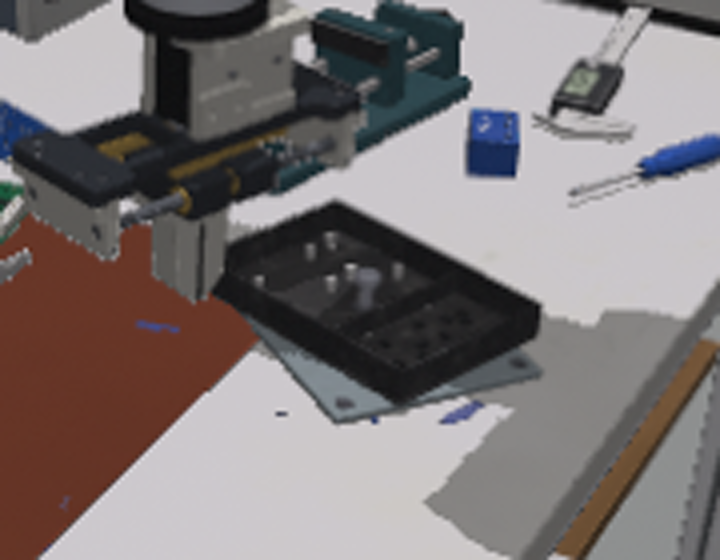

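View pics/top2.png

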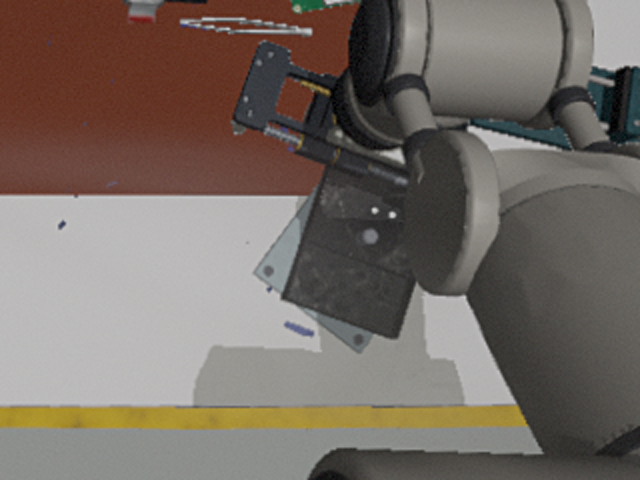

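The tray is following the finger. In the top crop the near rim edge runs (283,297) to (397,338), which puts the joint at about 0.28, as predicted. I'll finish the push to 0.

arm_command(
  moves=[
    [0, -0.3, 0.4, 0, 0],
    [0, -0.6, 0.7, 0, 0],
    [0, -1.0, 1.0, 0, 0],
    [0, -1.4, 1.3, 0, 0],
    [0, -1.8, 1.6, 0, 0],
    [0, -1.8, 1.6, 0, 0],
    [0, -1.8, 1.6, 0, 0],
  ],
)

```text
time: 4.15
tool_pos: [624.6, 26.2, 193.0]
tcp_rot: [0.187, 1.563, -0.163]
contact_force: [0.7, 0.6, 0.4]
grip_width: 0.8
```

```bash
python3 - <<'E'
from rel import *
c=bot.capture("top");f=c["frame"][130:370,300:620]
cv2.imwrite(f"pics/top3.png",cv2.resize(f,None,fx=2.5,fy=2.5,interpolation=cv2.INTER_CUBIC))
o=bot.get_obs();print(o['time'],o['tool_pos'],o['contact_force'])
E
```

```text
4.2 [624.52548838  26.34830802 192.90589274] [ 0.37065909 -0.30835263  0.35716876]
```

View pics/top3.png

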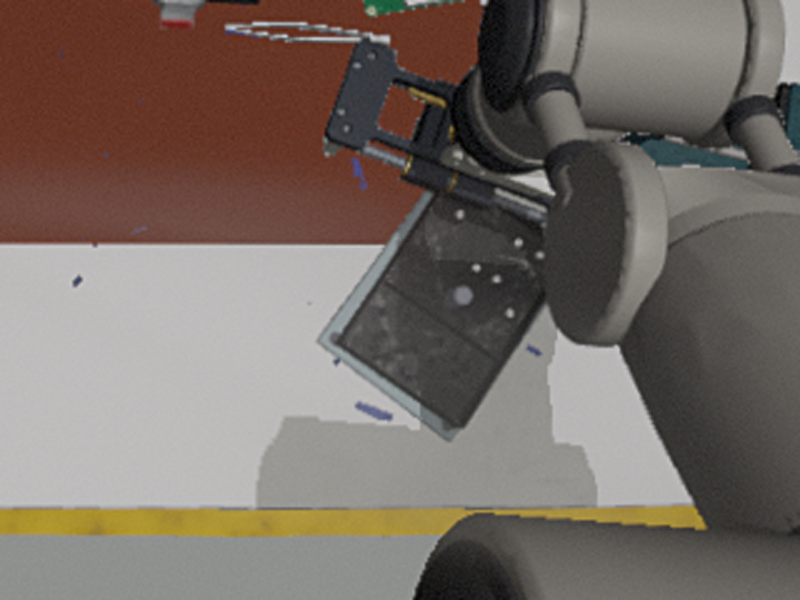

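The tray looks square over the plate: the near rim edge runs (337,343) to (460,427) and the plate edge (320,341) to (447,440). I'll back off along the wall normal, lift, and move away for a clear check.

arm_command(
  moves=[
    [0, 1, 0.3, 0, 0],
    [0, 2.5, 0.7, 0, 0],
    [0, 4, 1.2, 0, 0],
    [0, 4, 1.2, 0, 0],
    [-5, 4, 1.2, 0, 0],
    [-10, 4, 1.2, 0, 0],
    [-15, 4, 1.2, 0, 0],
    [-15, 4, 1.2, 0, 0],
  ],
)

```text
time: 5.0
tool_pos: [649.4, 59.9, 351.6]
tcp_rot: [0.259, 1.549, -0.09]
contact_force: [0.6, 0.3, 0.2]
grip_width: -0.1
```

```bash
python3 - <<'E'
from rel import *
print(rel([380,330,370]))
E
```

```text
[ -2.49  16.17 -34.51]
```

arm_command(
  moves=[
    [-2, 16, -34, 0, 0],
    [-2, 16, -34, 0, 0],
    [-2, 16, -34, 0, 0],
    [-2, 16, -34, 0, 0],
    [-2, 16, -34, 0, 0],
    [-2, 16, -34, 0, 0],
    [-2, 16, -34, 0, 0],
    [-2, 16, -34, 0, 0],
    [-2, 16, -34, 0, 0],
    [-2, 16, -34, 0, 0],
  ],
)

```text
time: 6.0
tool_pos: [384.1, 326.6, 365.0]
tcp_rot: [0.234, 1.548, -0.114]
contact_force: [0.3, -0.6, 0.3]
grip_width: 0.6
```

```bash
python3 - <<'E'
from rel import *
c=bot.capture("top");f=c["frame"]
cv2.imwrite("pics/top4.png",f)
cv2.imwrite("pics/crop4.png",cv2.resize(f[180:320,410:550],(588,588),interpolation=cv2.INTER_CUBIC))
o=bot.get_obs();print(o['time'],o['tool_pos'],o['contact_force'])
E
```

```text
6.05 [384.6780888  326.15328388 364.97598266] [ 0.24221076 -0.86016477  0.05648957]
```

View pics/top4.png

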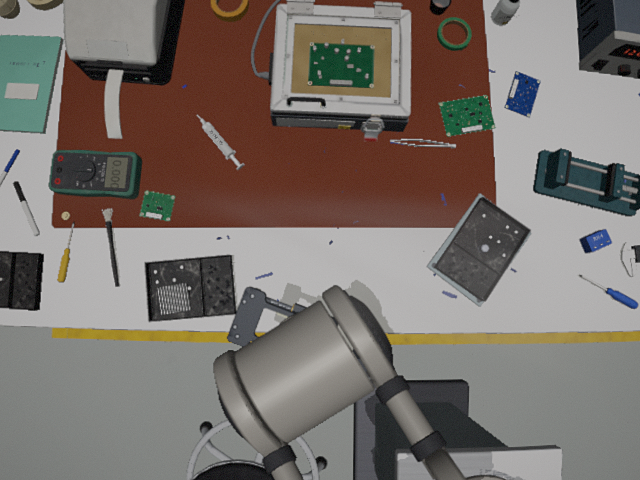

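View pics/crop4.png

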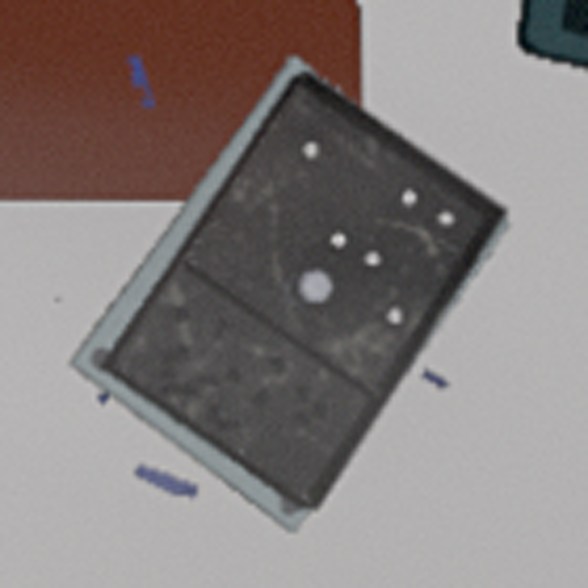

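The tray now lies over its plate, with crop rim corners (300,76), (504,212), (316,508) and (106,366). The spare tray is unmoved at (191,287). I'll compute the remaining angle and hand in.

```bash
python3 - <<'E'
from rel import *
c=bot.capture("top")
g=lambda u,v,z:at(c,410+u/4.2-.38,180+v/4.2-.38,z)
T=[g(*p,29) for p in[(300,76),(504,212),(316,508),(106,366)]]
a=T[0]-T[3]+T[1]-T[2];j=np.arctan2(a[1],a[0])+.645;print(j)
d=cv2.absdiff(cv2.imread("pics/top0.png")[250:325,140:215],cv2.imread("pics/top4.png")[250:325,140:215]);print("spare diff",d.mean(),d.max())
if abs(j)<.1: bot.close_job();print("closed")
E
```

```text
0.04127978774230234
spare diff 4.284977777777778 21
the job is handed in; nothing more can be done
closed
```

I pushed the pinned tray's far-left corner with the shut fingertips, turning it clockwise about the pin from about +0.62 rad. I then backed off and lifted clear, and handed the job in at about 6 s.

- **Tray angle:** the last picture puts the tray about +0.04 rad from square, well inside the 0.18 limit. I did not measure its speed; the tray is stiff and was left untouched for over a second before that picture.
- **Spare tray:** it shows no visible shift. The picture difference over most of the tray was small, with a mean of 4 grey levels and a maximum of 21.
- **Forces:** every force reading I took was under about 2 N, and the arm was touching nothing at the end. No checks failed or disagreed.

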